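# Arm the toy-car launcher for a trick shot

## Robot

A 7-joint arm with a two-finger parallel gripper is mounted at the origin on the work surface. World frame = base frame: x ahead of the robot, y to its left, z up, the work surface at z = 0. Lengths are in m, angles in rad, forces in N, time in s.
With the tool pointing down it reaches from about 0.4 to 0.85 m from the base axis. Payload 10.4 kg.
Tool frame: the origin (TCP) lies at the very end of the fingers, on their centre line; the grasp point (between the pads) lies 19 mm behind it; z points along the fingers, y is the line along which they close (so a half turn about z gives the same grasp; the last joint's range is limited). The gripper opens to 85 mm and grips with 20 to 120 N. Pads are 22 mm wide; open, the fingers measure 114 mm over their backs; the gripper's body (76 mm by 85 mm) begins 54 mm behind the grasp point. The pads swing forward as they close: fully open they stand 13 mm farther back than shut.
Start: joints at [-1.242, 0.332, -0.065, 1.46, 0.022, 1.35, -0.088], TCP at [0.215, 0.587, 0.231] pointing down, gripper open.
Joint ranges: [-2.6, 2.6], [-0.5, 2.12], [-1.47, 1.34], [0.16, 2.42], [-1.27, 4.41], [0.06, 2.06], [-2.6, 2.6]. Speed limits (rad/s): [2.22, 2.22, 2.79, 2.79, 3.14, 3.14, 3.14].

## Interface

Orientations are given as a unit quaternion [x, y, z, w].
In Python, from workcell import * gives the robot as it stands.
- The arm moves only by the tool step_arm, never from a script. Its argument "commands" is one flat list of numbers, 7 for each row, row after row: the finger opening in mm, from 0 to 85.4, then the shift along the world's x, y, z as a fraction of full scale, then the turn, a rotation vector about the world's x, y, z as a fraction of full scale. A call has exactly 10 rows; each row is the pose to reach, as a shift and turn from the pose commanded when the call began, turning the shorter way round; what a row does not reach only later rows make up. Full scale, the value 1, is 0.6 m for a shift and pi rad for a turn. A row lasts 1/8 s, in which the tool goes at most 62.5 mm and 10.7 degrees, less where a joint would pass 70% of its speed; a pose out of reach is approached as far as the arm can. A call with a number of a shift or a turn outside -1 to 1 is refused whole. A call with a gripper value outside its range is refused whole. The fingers move at their own pace and stop on an object; "squeeze" is the grip in N (left out, the last holds). Time passes only in rows, so rows that repeat a pose let the fingers close, or fill a call up. It gives the time, the measured TCP pose, the force, the opening and the grip force at its end, in the units of the state.
- get_obs(): the state, without advancing time (a new reading comes with each control period).
- camera(name): name is "scene" or "top"; returns the picture (384x512x3 uint8, red, green, blue); there is no depth.
- camera_params(name): a dict with "mtx" (3x3 intrinsics, pixels), "extrinsics" (4x4, takes a point from world to camera coordinates). Camera axes: x right, y down, z forward; pixel columns grow to the right and rows downward; lengths in m; the calibration is good to about 2 mm. A picture is of the moment at which its call begins. camera_params takes no time and is no camera call.
- hand_in(): hands the job in; it is judged then, once.
The state is a dict: "clock": time; "joint_pos": joint angles; "joint_velocities": joint speeds; "tau": joint torques, N m; "position": TCP position; "ee_rot": TCP orientation; "ft_force": force on the tool from outside, world axes, zero at the start; "torque": the same for the moment, N m; "grip_width": opening from 0.0 (shut) to 1.0 (fully open); "grasp_force": force on a finger pad.
Only numpy, scipy, OpenCV 4.12 (cv2) and the standard library are available. Lean on these libraries where they do the work, as an engineer would, in place of code of your own. Each camera call takes 0.05 s, during which the arm holds its last target. There are 200 camera calls.

## Task

Set up the trick shot: take the wooden ball off the little tealight tin and balance it on the foot ring on top of the upturned bowl, let go of it, then draw the toy launcher's spring plunger back until its cross-bar is level with the steel mark band and keep it there. Finish while still holding the plunger at the mark, ready to fire: do not let go, because the spring pulls it back. Leave the bowl, the toy car on the track, the glass globe, the router and the mug where they stand.

Things in the scene. Friction and masses are not known exactly. Their poses are not given: they have to be found in the camera images.
- ball_center (a point): Centre of the plain wooden ball, 48 mm diameter, about 40 g. At the start it rests in the mouth of a round open steel tealight tin (38 mm diameter, 17 mm high, narrower than the ball) with its centre 34 mm above the surface.
- foot (a point): Centre of the top edge of the foot ring of a white ceramic rice bowl standing upside down ahead of the launcher (loose, about 350 g, 110 mm diameter at the surface, domed, 56 mm high overall). The ring is 38 mm outside and 28 mm inside diameter and stands 6 mm above the dome; the ball seated on it has its centre 19.5 mm above this point. z points up.
- grip (a point): Point on the mid-plane of the plunger's upright wooden paddle, 12 mm below its top edge. The paddle is 12 mm thick along the slide direction, 28 mm wide, from 22 to 80 mm above the surface, with 39 mm free ahead of it at rest. Steel rod (10 mm) forward from it at 34 mm height; thin dark steel 80 mm cross-bar at its foot as pointer. x: firing direction, towards the car; drawn towards -x.
- plunger (a joint): How far the plunger is drawn back, in m: 0 at rest, stop at 0.08. A spring pulls it back to 0: about 4 N at rest, rising by 1.2 N per 10 mm (about 10 N at 50 mm).
- mark: Thin steel band, 6 mm wide, lying right across the launcher's plank behind the paddle, 35 to 60 mm from the paddle at rest. Origin: middle of the band, on the plank's top (12 mm above the surface); x is the firing direction, as for the launcher. The plunger is at the mark when the paddle's mid-plane (grip point, cross-bar) is over the band's middle line.
- launcher: The fixed wooden launcher: plank 370 by 90 mm, 12 mm thick, with a spring housing (52 mm high) in its middle. Origin on the surface below a point of the plank 35 mm forward of the plank's middle; x is the firing direction. All its wood is pale.
- car: Wooden toy car, 88 by 42 mm and 46 mm high, standing on the front of the launcher's plank between two low rails, just ahead of the plunger's round head. Origin under its middle. To be left there.
- tin: The loose steel tealight tin under the ball, 38 mm diameter, 17 mm high; origin under its middle.
- globe: Glass globe ornament, 84 mm ball on a dark wooden foot, 100 mm high; origin under its middle. To be left alone.
- router: White plastic router, 130 by 190 mm, 31 mm high, with two upright aerials 135 mm high at its far side; origin under its middle. To be left alone.
- mug: Teal ceramic mug, 82 mm diameter, 92 mm high, upright; origin under its middle. To be left alone.

How it is judged:
On the way, in this order (a step that is already met when the one before it is completed fails the run):
1. the ball sits at rest on the foot ring of the upturned bowl, let go (horizontal distance between ball_center and foot below 0.006 m and z of ball_center in the frame of foot between 0.014 and 0.024 m and contact force between ball and bowl above 0.1 N and contact force between each of the arm, the fingers and ball below 0.05 N and linear speed of ball below 0.03 m/s and angle between foot's own z axis and vertical below 0.1 rad), for 0.3 s.
2. the plunger is drawn to the mark and held there by the gripper (x of grip in the frame of mark between -0.005 and 0.005 m and velocity of joint plunger between -0.02 and 0.02 m/s and contact force between the fingers and plunger above 3 N), for 0.2 s.
At the end, for the whole second after the job is handed in: The ball rests untouched on the bowl's foot ring (centre within 6 mm of the ring's axis, 14 to 24 mm above its edge), the plunger's mid-plane is within 5 mm of the mark band's middle line and still, held by the gripper (more than 3 N of contact) and by nothing else (all of step 1 and all of step 2 and contact force between plunger and car below 0.3 N and contact force between plunger and globe below 0.3 N and contact force between plunger and router below 0.3 N and contact force between plunger and mug below 0.3 N and contact force between plunger and bowl below 0.3 N and contact force between plunger and tin below 0.3 N and contact force between plunger and ball below 0.3 N); the arm keeps its last pose, push and grip.
It fails at once if the bowl was moved (more than 20 mm) or tipped (distance of bowl from where it was at the start of the episode above 0.02 m or angle between bowl's own z axis and vertical above 0.35 rad).
It fails at once if the toy car was moved (more than 15 mm) or tipped (distance of car from where it was at the start of the episode above 0.015 m or angle between car's own z axis and vertical above 0.35 rad).
It fails at once if the glass globe was moved (more than 20 mm) or tipped (distance of globe from where it was at the start of the episode above 0.02 m or angle between globe's own z axis and vertical above 0.35 rad).
It fails at once if the router was moved (more than 20 mm) or tipped (distance of router from where it was at the start of the episode above 0.02 m or angle between router's own z axis and vertical above 0.35 rad).
It fails at once if the mug was moved (more than 20 mm) or tipped (distance of mug from where it was at the start of the episode above 0.02 m or angle between mug's own z axis and vertical above 0.35 rad).
It also fails if it takes over 45 s, if anything falls off the work surface, if the arm or the gripper's body presses on something with over 40 N, if the wrist force passes 120 N, or if a joint passes its speed limit or range.

## Working session

There is one attempt and no reset: what is moved stays moved. The work goes in short steps, Python scripts to look and compute and a tool call to move; the robot and the scene stay as the last step left them, time stands still between calls to the robot, and variables do not carry over. Pictures are saved under pics/ and viewed, at most 10 in all, crops included, and the job is handed in when it is done.

Besides the shell and the picture viewer there is one more tool, called as name(argument=value, ...) on one line, values as JSON. step_arm: Moves the arm, as the interface text tells. Its arguments: {"type":"object","properties":{"commands":{"type":"array","items":{"type":"number"}},"squeeze":{"type":"number"}},"required":["commands"]}

```bash
mkdir -p pics; python3 - <<'E'
from workcell import *
import cv2
for n in("scene","top"):
    cv2.imwrite(f"pics/{n}0.png",camera(n)[:,:,::-1])
    p=camera_params(n);print(n,p)
o=get_obs();print(o)
E
```

```text
scene {'mtx': array([[377.58505908,   0.        , 258.10570872],
       [  0.        , 377.58505908, 193.07313985],
       [  0.        ,   0.        ,   1.        ]]), 'extrinsics': array([[ 0.67983615,  0.73314929,  0.01774616, -0.42056292],
       [ 0.45889071, -0.40639638, -0.79010208, -0.21194289],
       [-0.57205081,  0.5452835 , -0.61271835,  1.29117178],
       [ 0.        ,  0.        ,  0.        ,  1.        ]])}
top {'mtx': array([[412.00450135,   0.        , 254.22797963],
       [  0.        , 412.00450135, 186.73431297],
       [  0.        ,   0.        ,   1.        ]]), 'extrinsics': array([[ 0.00112388, -0.99999494,  0.00297714, -0.0207044 ],
       [-0.97173459, -0.00179494, -0.23606919,  0.61711993],
       [ 0.23607334, -0.00262768, -0.97173169,  1.08784165],
       [ 0.        ,  0.        ,  0.        ,  1.        ]])}
{'clock': 0.1, 'joint_pos': array([-1.24158833,  0.33279726, -0.06472447,  1.46085327,  0.02161767,
        1.34987537, -0.08852308]), 'joint_velocities': array([ 0.00064289, -0.00183333, -0.00105474, -0.00217908,  0.00143768,
        0.00019707,  0.00059266]), 'tau': array([ 1.42278113e-03, -6.26743054e+01,  4.91632638e-02, -3.92430818e+01,
        1.63711159e-02,  6.88108106e-03, -4.35610264e-05]), 'position': array([0.21525388, 0.58641587, 0.23060461]), 'ee_rot': array([ 1.74986870e-01,  9.84570573e-01, -6.13742017e-04, -7.64492364e-05]), 'ft_force': array([-0.21722089, -0.17585603,  0.50362097]), 'torque': array([ 0.01298346, -0.00950531, -0.00165133]), 'grasp_force': 0.0, 'grip_width': 1.0007555405317192}
```

View pics/scene0.png

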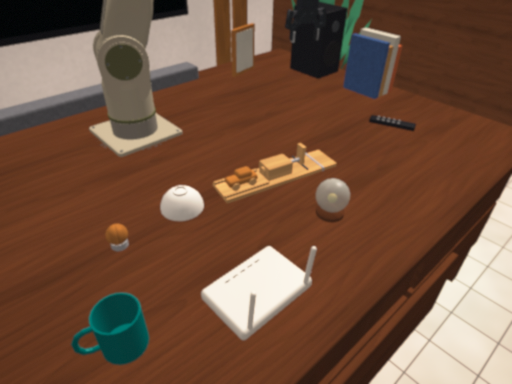

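View pics/top0.png

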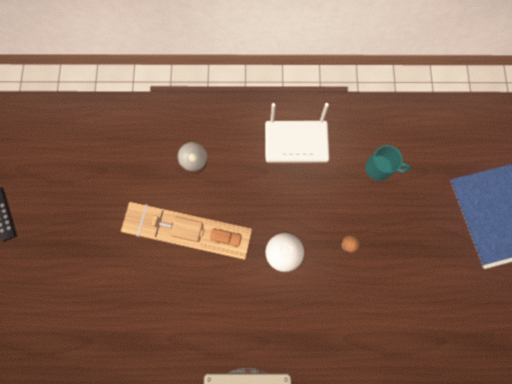

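The scene view shows the ball at about (117,231), the bowl at (182,202), and the launcher running from (217,190) to (335,160) with the paddle at (301,153). In the top view the ball is at (350,244), the bowl at (285,252), the paddle at about (158,223) and the band at about (142,221). I'll enlarge both views.

```bash
python3 - <<'E'
import cv2,numpy as np
t=cv2.imread("pics/top0.png");s=cv2.imread("pics/scene0.png")
a=cv2.resize(t[200:270,115:215],None,fx=4,fy=4,interpolation=cv2.INTER_CUBIC)
b=cv2.resize(t[225:285,260:365][:, :100],None,fx=4,fy=4,interpolation=cv2.INTER_CUBIC)
c=cv2.resize(s[140:200,250:350],None,fx=4,fy=4,interpolation=cv2.INTER_CUBIC)
d=cv2.resize(s[180:255,100:210][:,:],(400,273),interpolation=cv2.INTER_CUBIC)
L=np.vstack([a,c]);R=np.vstack([b,d])
h=max(len(L),len(R));pad=lambda m:np.vstack([m,np.zeros((h-len(m),400,3),np.uint8)])
cv2.imwrite("pics/crop.png",np.hstack([pad(L),pad(R)]))
E
```

```text
(no output)
```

View pics/crop.png

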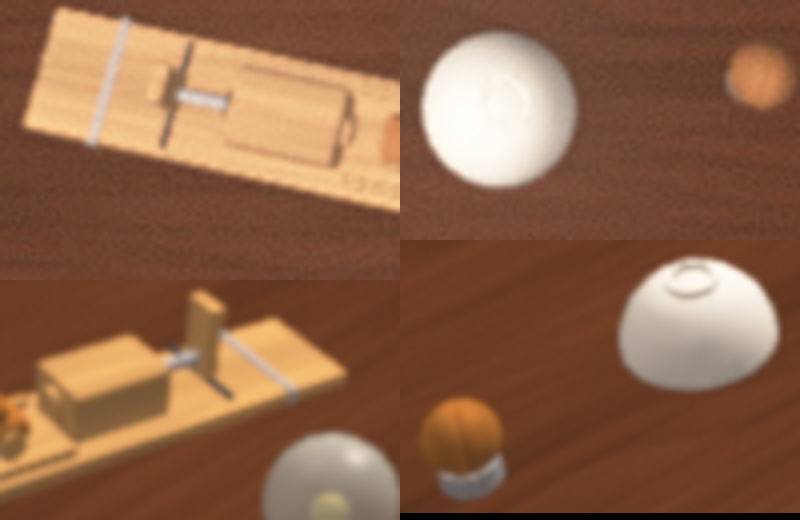

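```bash
cat > h.py <<'E'
import numpy as np,cv2,re
from workcell import camera_params
P={n:camera_params(n) for n in("scene","top")}
def ray(n,uv):
    p=P[n];E=p["extrinsics"];R,t=E[:3,:3],E[:3,3]
    d=R.T@np.linalg.solve(p["mtx"],[uv[0],uv[1],1.]);return -R.T@t,d
def atz(n,uv,z):
    c,d=ray(n,uv);return c+d*(z-c[2])/d[2]
def tri(a,b):
    M=[P[n]["mtx"]@P[n]["extrinsics"][:3] for n in("scene","top")]
    X=cv2.triangulatePoints(*M,np.array(a,float).reshape(2,1),np.array(b,float).reshape(2,1))[:,0];return X[:3]/X[3]
def proj(n,X):
    p=P[n];q=p["mtx"]@(p["extrinsics"][:3,:3]@X+p["extrinsics"][:3,3]);return q[:2]/q[2]
E
python3 - <<'E'
from h import *
np.set_printoptions(precision=4,suppress=True)
im={n:cv2.imread(f"pics/{n}0.png") for n in P}
def blob(n,box,f):
    x0,y0,x1,y1=box;h=cv2.cvtColor(im[n][y0:y1,x0:x1],cv2.COLOR_BGR2HSV)
    m=f(h).astype(np.uint8);k,l,st,c=cv2.connectedComponentsWithStats(m);i=1+np.argmax(st[1:,4])
    print(n,st[i],c[i]+[x0,y0]);return c[i]+[x0,y0]
f=lambda h:(h[...,2]>130)&(h[...,1]>110)
a=blob("scene",(95,210,140,255),f);b=blob("top",(335,230,365,260),f)
print("ball",tri(a,b),atz("scene",a,.034),atz("top",b,.034))
g=lambda h:(h[...,1]<90)&(h[...,2]>100)
b2=blob("top",(260,225,310,280),g)
for z in(0.0,.015,.03):print("dome",z,atz("top",b2,z))
a,b=(179.8-.3,191-.3),(286.4,249.9)
print("foot",tri(a,b),atz("scene",a,.056),atz("top",b,.056))
a,b=(301.6,144.2),(154.9,221.1)
print("padtop",tri(a,b),atz("scene",a,.08),atz("top",b,.08))
T=lambda x,y:(x/4+115-.375,y/4+200-.375); S=lambda x,y:(x/4+250-.375,(y-280)/4+140-.375)
for nm,z,p in(("band",.0125,[(126,18),(92,145)]),("bar",.018,[(190,42),(163,147)]),("end",.012,[(60,8),(22,128)])):
    q=[atz("top",T(*v),z) for v in p];d=q[0]-q[1];print(nm,*q,(q[0]+q[1])/2,np.linalg.norm(d),np.degrees(np.arctan2(d[1],d[0])))
q=[atz("scene",S(*v),.0125) for v in[(220,335),(296,399)]];print("band s",*q,(q[0]+q[1])/2)
E
```

```text
scene [ 11  13  22  13 212] [117.2547 229.2311]
top [  7   6  17  17 207] [349.7536 243.7826]
ball [ 0.4609 -0.2864  0.0444] [ 0.4502 -0.2818  0.034 ] [ 0.4614 -0.2901  0.034 ]
top [   5    7   40   40 1230] [284.1    251.9602]
dome 0.0 [ 0.441  -0.1067  0.    ]
dome 0.015 [ 0.4398 -0.1055  0.015 ]
dome 0.03 [ 0.4386 -0.1044  0.03  ]
foot [ 0.4429 -0.1085  0.0522] [ 0.4479 -0.1101  0.056 ] [ 0.4421 -0.1089  0.056 ]
padtop [0.5201 0.2553 0.0792] [0.5222 0.2578 0.08  ] [0.518 0.253 0.08 ]
band [0.5789 0.2979 0.0125] [0.4855 0.3165 0.0125] [0.5322 0.3072 0.0125] 0.09524472654060752 -11.283766656679884
bar [0.56   0.2487 0.018 ] [0.4834 0.2639 0.018 ] [0.5217 0.2563 0.018 ] 0.07809064511160277 -11.267116161806456
end [0.5864 0.3471 0.012 ] [0.4977 0.3681 0.012 ] [0.5421 0.3576 0.012 ] 0.0910992693579294 -13.364693302348238
band s [0.4925 0.3137 0.0125] [0.5884 0.2892 0.0125] [0.5405 0.3014 0.0125]
```

step_arm(commands=[85,0.1,-0.09,0,0,0,0.01,85,0.2,-0.18,0,0,0,0.02,85,0.3,-0.27,0,0,0,0.03,85,0.39,-0.36,0,0,0,0.0445,85,0.39,-0.46,0,0,0,0.0445,85,0.39,-0.56,0,0,0,0.0445,85,0.39,-0.65,0,0,0,0.0445,85,0.39,-0.727,0,0,0,0.0445,85,0.39,-0.727,0,0,0,0.0445,85,0.39,-0.727,0,0,0,0.0445], squeeze=20)

```text
clock: 1.35
position: [0.4495, 0.1485, 0.2314]
ee_rot: [0.108, 0.994, 0.0, -0.0]
ft_force: [0.3, 0.7, -0.1]
grip_width: 0.993
grasp_force: 0.0
```

step_arm(commands=[85,0.002,-0.09,0,0,0,0,85,0.004,-0.18,0,0,0,0,85,0.006,-0.28,0,0,0,0,85,0.01,-0.38,0,0,0,0,85,0.012,-0.48,0,0,0,0,85,0.015,-0.58,0,0,0,0,85,0.0175,-0.67,-0.05,0,0,0,85,0.0175,-0.731,-0.1,0,0,0,85,0.0175,-0.731,-0.167,0,0,0,85,0.0175,-0.731,-0.167,0,0,0])

```text
clock: 2.6
position: [0.4588, -0.2863, 0.1285]
ee_rot: [0.105, 0.994, 0.001, -0.003]
ft_force: [-0.3, -0.3, 0.7]
grip_width: 0.994
grasp_force: 0.0
```

```bash
python3 - <<'E'
from workcell import *
from h import *
np.set_printoptions(precision=4,suppress=True)
print(get_obs()["position"])
s=camera("scene")[:,:,::-1];t=camera("top")[:,:,::-1]
cv2.imwrite("pics/s1.png",s);cv2.imwrite("pics/t1.png",t)
A=cv2.resize(s[150:260,80:210],(400,338),interpolation=cv2.INTER_CUBIC)
B=cv2.resize(t[190:300,255:385],(400,338),interpolation=cv2.INTER_CUBIC)
cv2.imwrite("pics/c1.png",np.hstack([A,B]))
# plank fit, from first top picture
im=cv2.imread("pics/top0.png");h=cv2.cvtColor(im,cv2.COLOR_BGR2HSV)
m=((h[...,2]>140)&(h[...,1]>60)).astype(np.uint8);m[:, :110]=0;m[:,260:]=0;m[:195]=0;m[265:]=0
c=max(cv2.findContours(m,0,2)[0],key=cv2.contourArea)
pts=np.array([atz("top",p[0],.012)[:2] for p in c],np.float32)
r=cv2.minAreaRect(pts);print("plank",r,cv2.boxPoints(r))
a=(116.8,233.5);b=(349.75,243.8)
print("ball",tri(a,b),atz("scene",a,.034))
E
```

```text
[ 0.4588 -0.2863  0.1285]
plank ((0.5030630826950073, 0.17825523018836975), (0.37357765436172485, 0.09564287215471268), 77.50379180908203) [[ 0.416   0.0062]
 [ 0.5093 -0.0145]
 [ 0.5902  0.3503]
 [ 0.4968  0.371 ]]
ball [ 0.4617 -0.2895  0.0338] [ 0.4624 -0.289   0.034 ]
```

View pics/c1.png

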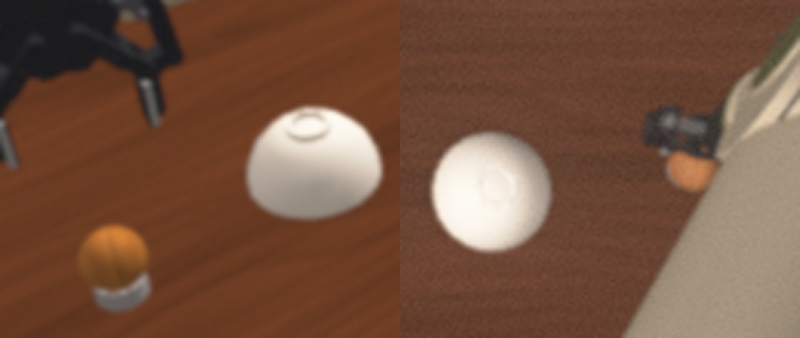

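step_arm(commands=[85,0.0033,-0.002,-0.06,0,0,0,85,0.0033,-0.002,-0.12,0,0,0,85,0.0033,-0.002,-0.16,0,0,0,85,0.0033,-0.002,-0.186,0,0,0,85,0.0033,-0.002,-0.186,0,0,0,85,0.0033,-0.002,-0.186,0,0,0,45,0.0033,-0.002,-0.186,0,0,0,40,0.0033,-0.002,-0.186,0,0,0,40,0.0033,-0.002,-0.186,0,0,0,40,0.0033,-0.002,-0.186,0,0,0], squeeze=20)

```text
clock: 3.95
position: [0.4622, -0.2894, 0.02]
ee_rot: [0.106, 0.994, -0.0, 0.0]
ft_force: [-1.0, -0.9, 5.0]
grip_width: 0.546
grasp_force: 20.1
```

```bash
python3 - <<'E'
from h import *
from scipy.optimize import minimize
# overlay of modelled ring and base circles on start pictures; fit base/dome outline by blob moments
out=[]
for n,f,box in(("scene","s1",(150,170,215,230)),("top","t1",(255,220,320,285))):
    im=cv2.imread(f"pics/{f}.png");x0,y0,x1,y1=box;k=6
    c=cv2.resize(im[y0:y1,x0:x1],None,fx=k,fy=k,interpolation=cv2.INTER_CUBIC)
    for X,col in(((.440,-.1066),(0,0,255)),((.444,-.108),(255,0,0))):
        for r,z in((.055,0),(.019,.056),(.014,.056)):
            q=[(proj(n,np.array([X[0]+r*np.cos(a),X[1]+r*np.sin(a),z]))-[x0,y0]+.5)*k for a in np.linspace(0,6.3,80)]
            cv2.polylines(c,[np.int32(np.round(q))],True,col,1)
    out.append(c)
h=max(len(o) for o in out);out=[np.vstack([o,np.zeros((h-len(o),o.shape[1],3),np.uint8)]) for o in out]
cv2.imwrite("pics/ov.png",np.hstack(out))
print(tri((179.45,190.95),(285.55,250.75)))
E
```

```text
[ 0.44051781 -0.10675031  0.04922502]
```

View pics/ov.png

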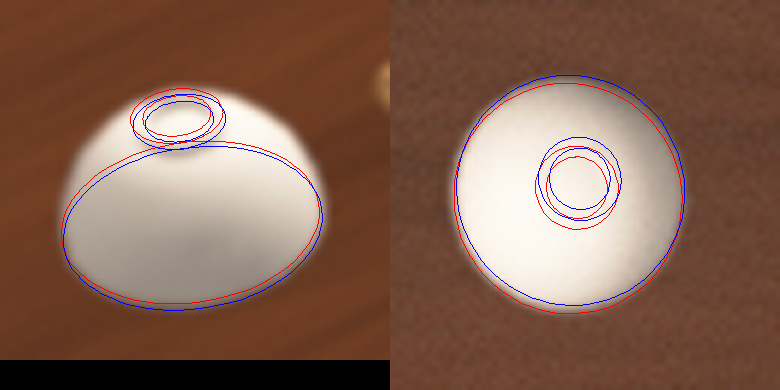

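step_arm(commands=[40,0,0,0.03,0,0,0,40,0,0,0.08,0,0,0,40,0,0,0.13,0,0,0,40,0,0.03,0.18,0,0,0,40,-0.01,0.09,0.18,0,0,0,40,-0.02,0.16,0.18,0,0,0,40,-0.03,0.23,0.17,0,0,0,40,-0.033,0.28,0.16,0,0,0,40,-0.033,0.304,0.152,0,0,0,40,-0.033,0.304,0.152,0,0,0])

```text
clock: 5.2
position: [0.4421, -0.1067, 0.1109]
ee_rot: [0.105, 0.994, 0.0, -0.0]
ft_force: [0.1, 0.5, -0.5]
grip_width: 0.546
grasp_force: 20.7
```

```bash
python3 - <<'E'
from workcell import *
from h import *
print(get_obs()["position"],get_obs()["grip_width"])
s=camera("scene")[:,:,::-1];t=camera("top")[:,:,::-1]
cv2.imwrite("pics/s2.png",s);cv2.imwrite("pics/t2.png",t)
A=cv2.resize(s[150:230,145:225],(400,400),interpolation=cv2.INTER_CUBIC)
B=cv2.resize(t[210:290,245:325],(400,400),interpolation=cv2.INTER_CUBIC)
cv2.imwrite("pics/c2.png",np.hstack([A,B]))
E
```

```text
[ 0.44209244 -0.10674328  0.11092118] 0.5462422537551902
```

View pics/c2.png

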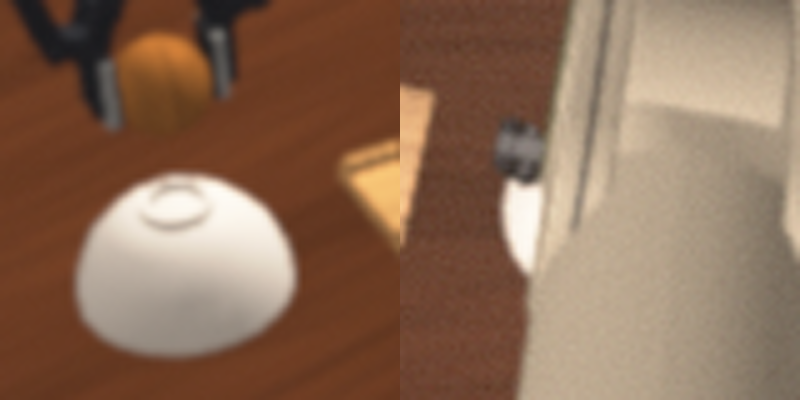

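```bash
python3 - <<'E'
from h import *
for X in((.442,-.107,.125),(.442,-.107,.056),(.452,-.107,.056),(.442,-.097,.056),(.442,-.107,.066)):print(X,proj("scene",np.array(X)))
print("plunger: ",[atz("top",(154.9,221.1),z) for z in(.08,)])
E
```

```text
(0.442, -0.107, 0.125) [176.05757818 166.15975622]
(0.442, -0.107, 0.056) [179.23675824 189.13045965]
(0.452, -0.107, 0.056) [181.48772419 190.94986879]
(0.442, -0.097, 0.056) [182.599446   187.53971161]
(0.442, -0.107, 0.066) [178.79373565 185.92946436]
plunger:  [array([0.51802383, 0.25296004, 0.08      ])]
```

step_arm(commands=[40,0.0025,-0.002,-0.02,0,0,0,40,0.0025,-0.002,-0.04,0,0,0,40,0.0025,-0.002,-0.055,0,0,0,40,0.0025,-0.002,-0.065,0,0,0,40,0.0025,-0.002,-0.073,0,0,0,40,0.0025,-0.002,-0.077,0,0,0,40,0.0025,-0.002,-0.08,0,0,0,40,0.0025,-0.002,-0.08,0,0,0,40,0.0025,-0.002,-0.08,0,0,0,40,0.0025,-0.002,-0.08,0,0,0])

```text
clock: 6.55
position: [0.4437, -0.1081, 0.0629]
ee_rot: [0.106, 0.994, 0.0, 0.0]
ft_force: [-0.7, -0.2, 2.5]
grip_width: 0.541
grasp_force: 21.0
```

```bash
python3 - <<'E'
from workcell import *
from h import *
o=get_obs();print(o["position"],o["ft_force"])
s=camera("scene")[:,:,::-1]
cv2.imwrite("pics/c3.png",cv2.resize(s[150:230,140:220],(560,560),interpolation=cv2.INTER_CUBIC))
E
```

```text
[ 0.44365146 -0.10807434  0.06290163] [-0.72297979 -0.23349157  2.46003999]
```

View pics/c3.png

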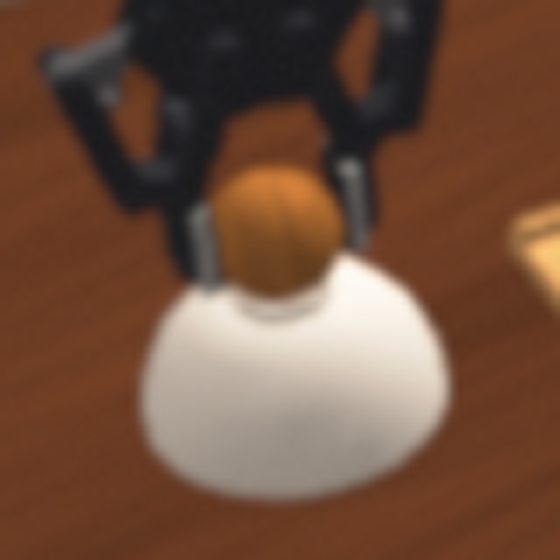

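step_arm(commands=[40,-0.0015,0.002,0,0,0,0,40,-0.0015,0.002,0,0,0,0,48,-0.0015,0.002,0,0,0,0,50,-0.0015,0.002,0,0,0,0,52,-0.0015,0.002,0,0,0,0,55,-0.0015,0.002,0,0,0,0,60,-0.0015,0.002,0,0,0,0,70,-0.0015,0.002,0,0,0,0,80,-0.0015,0.002,0,0,0,0,80,-0.0015,0.002,0,0,0,0])

```text
clock: 7.85
position: [0.4427, -0.1069, 0.0628]
ee_rot: [0.106, 0.994, 0.0, 0.0]
ft_force: [-0.2, 0.7, 0.2]
grip_width: 0.938
grasp_force: 0.0
```

```bash
python3 - <<'E'
from workcell import *
from h import *
o=get_obs();print(o["position"],o["ft_force"])
s=camera("scene")[:,:,::-1]
cv2.imwrite("pics/c4.png",cv2.resize(s[150:230,140:220],(560,560),interpolation=cv2.INTER_CUBIC))
E
```

```text
[ 0.44265204 -0.1068593   0.06275476] [-0.1559956   0.71478902  0.15758887]
```

View pics/c4.png

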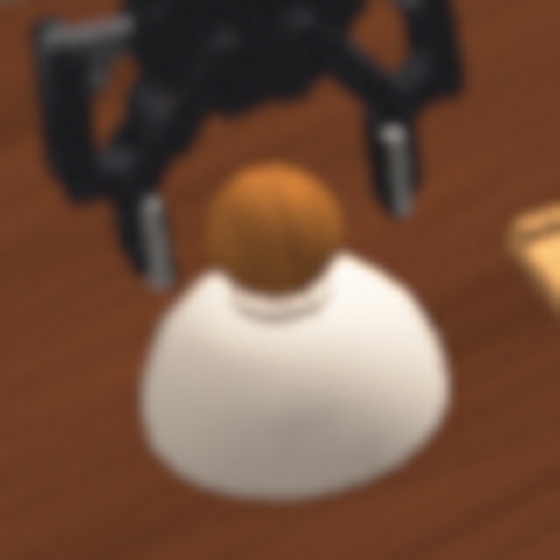

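step_arm(commands=[85,0,0,0.06,0,0,0,85,0,0,0.14,0,0,0,85,0,0,0.22,0,0,0,60,0.02,0.1,0.228,0,0,0,45,0.05,0.2,0.228,0,0,0,45,0.08,0.3,0.228,0,0,0,45,0.11,0.4,0.228,0,0,0,45,0.13,0.5,0.228,0,0,0,45,0.13,0.604,0.228,0,0,0,45,0.13,0.604,0.228,0,0,0])

```text
clock: 9.15
position: [0.5188, 0.2616, 0.1985]
ee_rot: [0.102, 0.995, 0.0, -0.001]
ft_force: [0.4, -1.6, -0.2]
grip_width: 0.527
grasp_force: 0.0
```

```bash
python3 - <<'E'
from workcell import *
from h import *
o=get_obs();print(o["position"],o["grip_width"])
s=camera("scene")[:,:,::-1];t=camera("top")[:,:,::-1]
cv2.imwrite("pics/s5.png",s);cv2.imwrite("pics/t5.png",t)
A=cv2.resize(s[110:210,160:350],(760,400),interpolation=cv2.INTER_CUBIC)
cv2.imwrite("pics/c5.png",A)
E
```

```text
[0.51884637 0.26161811 0.19854595] 0.5266045587927215
```

View pics/c5.png

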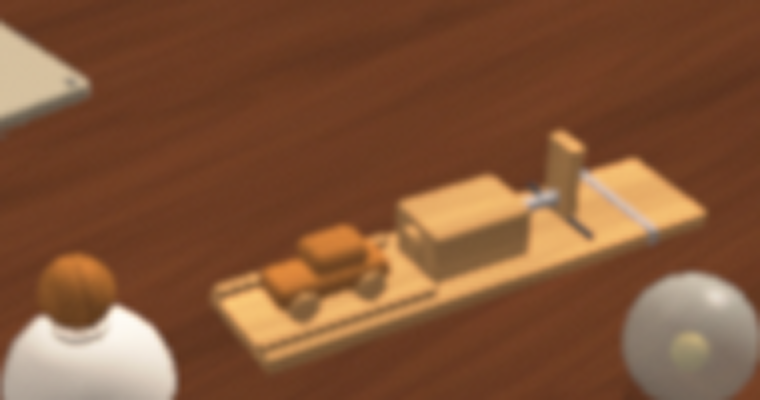

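step_arm(commands=[45,0,0,0,0,0,0,45,0,0,-0.05,0,0,0,45,0,0,-0.1,0,0,0,45,0,0,-0.15,0,0,0,45,0,0,-0.2,0,0,0,45,0,0,-0.23,0,0,0,45,0,0,-0.25,0,0,0,45,0,0,-0.25,0,0,0,45,0,0,-0.25,0,0,0,45,0,0,-0.25,0,0,0])

```text
clock: 10.5
position: [0.5211, 0.2559, 0.0504]
ee_rot: [0.106, 0.994, 0.001, 0.001]
ft_force: [0.1, 1.0, -0.2]
grip_width: 0.526
grasp_force: 0.0
```

step_arm(commands=[20,0,0,0,0,0,0,10,0,0,0,0,0,0,5,0,0,0,0,0,0,5,0,0,0,0,0,0,5,0,0,0,0,0,0,5,0,0,0,0,0,0,5,0,0,0,0,0,0,5,0,0,0,0,0,0,5,0,0,0,0,0,0,5,0,0,0,0,0,0], squeeze=60)

```text
clock: 11.75
position: [0.5211, 0.2571, 0.0501]
ee_rot: [0.105, 0.994, 0.001, 0.001]
ft_force: [2.5, 5.5, 0.7]
grip_width: 0.126
grasp_force: 60.9
```

step_arm(commands=[5,0.003,0.012,0,0,0,0,5,0.005,0.024,0,0,0,0,5,0.008,0.036,0,0,0,0,5,0.011,0.048,0,0,0,0,5,0.013,0.06,0,0,0,0,5,0.016,0.072,0,0,0,0,5,0.019,0.086,0,0,0,0,5,0.019,0.086,0,0,0,0,5,0.019,0.086,0,0,0,0,5,0.019,0.086,0,0,0,0])

```text
clock: 13.0
position: [0.5316, 0.3052, 0.0499]
ee_rot: [0.106, 0.994, -0.001, -0.001]
ft_force: [-7.2, -7.7, 11.2]
grip_width: 0.125
grasp_force: 62.6
```

```bash
python3 - <<'E'
from workcell import *
from h import *
o=get_obs();p=o["position"];print(p,o["ft_force"],"s",(p[:2]-[.503,.178])@[.2164,.9763])
s=camera("scene")[:,:,::-1];t=camera("top")[:,:,::-1]
cv2.imwrite("pics/s6.png",s);cv2.imwrite("pics/t6.png",t)
A=cv2.resize(s[130:190,265:345],(400,300),interpolation=cv2.INTER_CUBIC)
B=cv2.resize(t[190:250,110:190],(400,300),interpolation=cv2.INTER_CUBIC)
C=cv2.resize(s[150:250,90:290],(400,200),interpolation=cv2.INTER_CUBIC)
cv2.imwrite("pics/c6.png",np.vstack([np.hstack([A,B]),np.hstack([C,C*0])]))
E
```

```text
[0.53161348 0.30515748 0.04985502] [-7.16310606 -7.7097195  11.20701983] s 0.13033580480224655
```

View pics/c6.png

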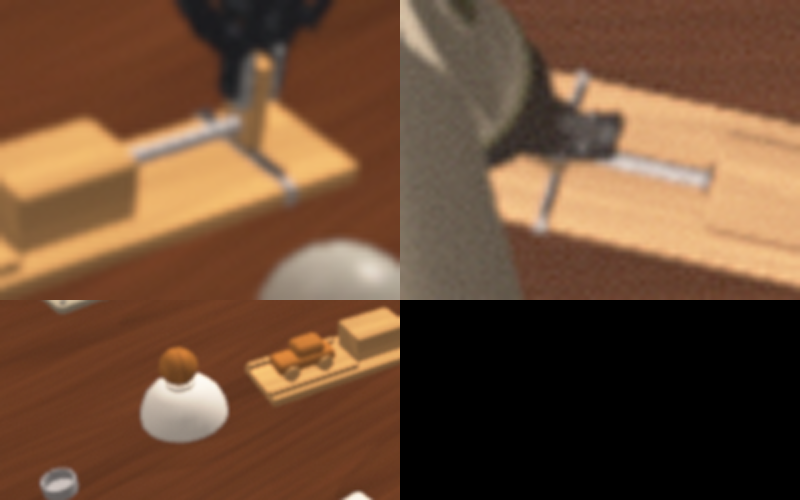

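The last picture shows the dark cross-bar lying on the steel band in both views, with only the band's ends showing: top crop (583,75) and (541,228). The ball is still seated on the bowl. I'll nudge the plunger 0.6 mm further and let it settle.

step_arm(commands=[5,0,0.001,0,0,0,0,5,0,0.001,0,0,0,0,5,0,0.001,0,0,0,0,5,0,0.001,0,0,0,0,5,0,0.001,0,0,0,0,5,0,0.001,0,0,0,0,5,0,0.001,0,0,0,0,5,0,0.001,0,0,0,0,5,0,0.001,0,0,0,0,5,0,0.001,0,0,0,0])

```text
clock: 14.35
position: [0.5317, 0.3055, 0.0499]
ee_rot: [0.107, 0.994, -0.002, -0.001]
ft_force: [-7.2, -7.8, 10.1]
grip_width: 0.126
grasp_force: 62.6
```

```bash
python3 - <<'E'
from workcell import *
o=get_obs();p=o["position"];print(p,o["ft_force"],o["grasp_force"],abs(o["joint_velocities"]).max(),(p[:2]-[.503,.178])@[.2164,.9763])
print(hand_in())
E
```

```text
[0.53174188 0.30552843 0.0498836 ] [-7.21699629 -7.79031671 10.13184281] 62.55731999874115 0.0014095169769051715 0.1307257472270052
the job is handed in; nothing more can be done
None
```

I handed the job in at about 14 s of the 45 s allowed, with the ball resting on the bowl's foot ring and the gripper holding the plunger with its cross-bar over the mark band (within about 2 mm by my measurements); `hand_in()` returned no verdict.

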